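Unstack the pots onto their own trays

ROBOT

A 6-joint arm with a two-finger parallel gripper is mounted at the origin on the work surface. World frame = base frame: x ahead of the robot, y to its left, z up, the work surface at z = 0. Lengths are in m, angles in degrees, forces in N, time in s.
With the tool pointing down it reaches from about 0.25 to 0.725 m from the base axis. Payload 9.7 kg.
Tool frame: the origin (TCP) lies midway between the tips of the shut fingers; the grasp point (between the pads) lies bot.grasp_offset behind it (bot.grasp_offset is the distance from the TCP to the grasp point, in m); x points along the fingers, y is the direction in which the jaws open and shut, and the axes are right-handed (so a half turn about x gives the same grasp; the last joint's range is limited). The gripper opens to 85 mm and grips with 20 to 120 N. Pads are 22 mm wide; open, the fingers measure 114 mm over their backs; the gripper's body (76 mm by 85 mm) begins 54 mm behind the grasp point. The pads swing forward as they close: fully open they stand 13 mm farther back than shut.
Start: joints at [74.255, 4.979, 10.078, 95.1, 0, 90], TCP at [0.149, 0.529, 0.231] pointing down, gripper open.
Joint ranges: [-179.16, 179.16], [-48.56, 103.87], [-65.8, 70.77], [-126.05, 130.52], [-82.76, 87.17], [-180, 180]. Speed limits (degrees/s): [127.2, 127.2, 147.25, 180, 180, 180].

INTERFACE

Orientations are given as [roll, pitch, yaw] about the fixed x, y, z axes, in that order (R = Rz(yaw) Ry(pitch) Rx(roll)).
In Python, from workcell import status, camera, bot gives the robot as it stands.
- The arm moves only by the shell command python3 -m jog 'ROWS' [OPENING] [FORCE]. ROWS is text: rows parted by semicolons, each of 4 numbers parted by spaces: the shift along the tool's x, y, z in mm, then the turn about the tool's x in degrees. A call has exactly 8 rows; each row is the pose to reach, as a shift and turn from the pose commanded when the call began, along the tool's axes at that moment; what a row does not reach only later rows make up. A row lasts 1/8 s, in which the tool goes at most 62.5 mm and 10.7 degrees, less where a joint would pass 70% of its speed; a pose out of reach is approached as far as the arm can. A call with a gripper value outside its range is refused whole. OPENING is the opening, from 0 (shut) to 1 (fully open), set as the call begins (- or left out, the last holds). The fingers move at their own pace and stop on an object; FORCE is the grip in N (left out, the last holds). Time passes only in rows, so rows that repeat a pose let the fingers close, or fill a call up. It gives the time, the measured TCP pose, the force and the opening at its end, in the units of the state.
- status.get_obs(): the state, without advancing time (a new reading comes with each control period).
- camera(name): name is "scene" or "top" or "wrist"; returns a dict with "color" (400x640x3 uint8, red, green, blue), "vfov" (degrees; the focal length in pixels is half the picture's height over the tangent of half this angle, whatever the lens; pixels are square), "cx", "cy" (the principal point, pixels), "rvec" (rotation vector, rad) and "tvec" (3), from world to camera coordinates, as OpenCV has them. Camera axes: x right, y down, z forward; pixel columns grow to the right and rows downward; lengths in m; the calibration is good to about 2 mm. A picture is of the moment at which its call begins. There is no depth.
- bot.job_done(): hands the job in, once; it reports no verdict.
The state is a dict: "time": time; "q": joint angles; "qd": joint speeds; "joint_efforts": joint torques, N m; "ee_pos": TCP position; "tcp_rot": TCP orientation; "wrist_force": force on the tool from outside, world axes, zero at the start; "torque": the same for the moment, N m; "opening": finger opening in m.
Only numpy, scipy, OpenCV 4.12 (cv2) and the standard library are available. Lean on these libraries where they do the work, as an engineer would, in place of code of your own. Each camera call takes 0.05 s, during which the arm holds its last target. There are 200 camera calls.

TASK

Someone has piled the four kitchen pots into one tower on the microwave cart: take it apart and stand each one flat inside the rim of the wooden tray that has its outline - square tin on the square tray, round pot on the larger round tray, oblong box on the oblong tray, shaker on the smaller round tray - with the square and the oblong one turned in line with their trays. Keep all four upright all the time, and do not push aside or tip the blue baking cup or the glass custard cup.

Things in the scene. Friction and masses are not known exactly. Their poses are not given: they have to be found in the camera images.
- square_tin: Square brushed-steel storage tin with a flat lid, 68 x 68 mm and 50 mm high, about 160 g; at the start the bottom of the stack, standing on the cart top, turned at any angle. Loose and rigid, the lid does not come off. Origin: centre of the underside; z up. x and y are square to its sides.
- round_pot: Round white ceramic pot with a flat lid, 60 mm across and 44 mm high, about 150 g; at the start it stands on the square tin. Loose and rigid, the lid does not come off. Origin: centre of the underside; z up. 
- oblong_box: Oblong pale wooden box with a flat top, 56 mm (along its x) by 30 mm (along its y) and 40 mm high, about 60 g; at the start it stands on the round pot. Loose and rigid, the lid does not come off. Origin: centre of the underside; z up. 
- shaker: Small round empty glass shaker with a flat steel cap, a plain cylinder 26 mm across and 50 mm high, about 60 g; at the start it is the top of the stack, standing on the oblong box. Loose and rigid, the lid does not come off. Origin: centre of the underside; z up. 
- square_tray: Fixed wooden tray with a low upright rim: floor 4 mm thick (its top 4 mm above the origin), rim 4 mm wide and rising 4 mm above the floor (8 mm overall). Origin: centre of the underside, on the cart top; z up. Square, 96 x 96 mm outside, 88 x 88 mm inside the rim (10 mm to spare all round for the square tin); x and y are square to its sides.
- round_tray: Fixed wooden tray with a low upright rim: floor 4 mm thick (its top 4 mm above the origin), rim 4 mm wide and rising 4 mm above the floor (8 mm overall). Origin: centre of the underside, on the cart top; z up. The larger round one: 88 mm across outside, 80 mm inside the rim (10 mm to spare all round for the round pot).
- oblong_tray: Fixed wooden tray with a low upright rim: floor 4 mm thick (its top 4 mm above the origin), rim 4 mm wide and rising 4 mm above the floor (8 mm overall). Origin: centre of the underside, on the cart top; z up. Oblong, 84 mm (along its x) by 58 mm (along its y) outside, 76 x 50 mm inside the rim (10 mm to spare all round for the oblong box).
- small_tray: Fixed wooden tray with a low upright rim: floor 4 mm thick (its top 4 mm above the origin), rim 4 mm wide and rising 4 mm above the floor (8 mm overall). Origin: centre of the underside, on the cart top; z up. The smaller round one: 54 mm across outside, 46 mm inside the rim (10 mm to spare all round for the shaker).
- baking_cup: Bystander: empty open blue silicone baking cup, 68 mm across the rim, 48 mm at the foot, 32 mm high, light and loose. Origin: centre of the underside; z up.
- custard_cup: Bystander: empty open glass custard cup, 72 mm across the rim, 50 mm at the foot, 45 mm high, loose. Origin: centre of the underside; z up.

How it is judged:
By the outcome, as a careful person would: the job done as asked, in the order asked, and still so for the second after the job is handed in, with the robot touching nothing.
It also fails if it takes over 138 s, if anything falls off the work surface, if the arm or the gripper's body presses on something with over 40 N, if the wrist force passes 120 N, or if a joint passes its speed limit or range.

## Working session

There is one attempt and no reset: what is moved stays moved. The work goes in short steps, Python scripts to look and compute and a shell command to move; the robot and the scene stay as the last step left them, time stands still between calls to the robot, and variables do not carry over. Pictures are saved under pics/ and viewed, about 12 in all and at most 16, crops included, and the job is handed in when it is done.

```bash
ls; mkdir -p pics
python3 - <<'E'
from workcell import status,camera,bot
import cv2
print(bot.grasp_offset); o=status.get_obs(); print(o)
for n in ("scene","top"):
    c=camera(n); cv2.imwrite(f"pics/{n}0.png",c["color"][:,:,::-1]); print(n,{k:v for k,v in c.items() if k!="color"})
E
```

```text
pics
0.0187
{'time': 0.0, 'q': array([7.42560875e+01, 5.00974245e+00, 1.00325563e+01, 9.50988462e+01,
       3.88612977e-04, 8.99997537e+01]), 'qd': array([-0.00442271, -0.0087667 , -0.06233103, -0.05583846, -0.04813268,
       -0.01930795]), 'joint_efforts': array([ 1.62694378e-04, -5.20389819e+01,  4.64803112e+01,  1.62042148e-02,
        1.09270052e-04, -7.43476789e-06]), 'ee_pos': array([0.14916976, 0.52913839, 0.2305791 ]), 'tcp_rot': array([ -90.29309115,   89.92396667, -106.03675756]), 'wrist_force': array([ 0.69385   , -1.2264239 , -0.70529854]), 'torque': array([-0.0343464 ,  0.00392893,  0.03915222]), 'opening': 0.08555094717101874}
scene {'vfov': 47.41385069962029, 'cx': 317.56797828112667, 'cy': 196.65887943121228, 'rvec': array([ 1.06181834,  2.6019644 , -0.79453259]), 'tvec': array([ 0.38309817, -0.25502591,  1.37137728])}
top {'vfov': 45.31818990492895, 'cx': 321.0868293194424, 'cy': 199.7847120795106, 'rvec': array([ 2.20916807, -2.21231555,  0.06746686]), 'tvec': array([-0.01355564,  0.5308066 ,  1.19694255])}
```

View pics/scene0.png

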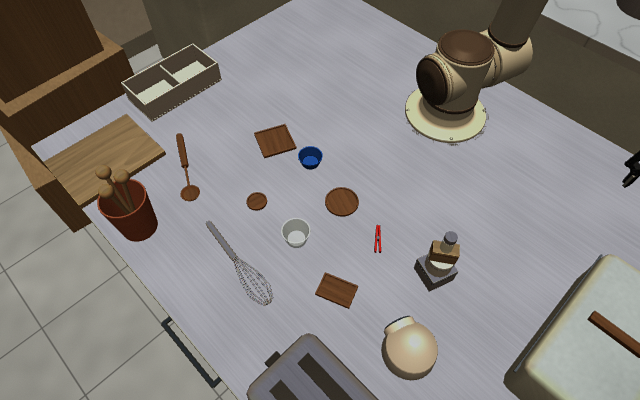

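View pics/top0.png

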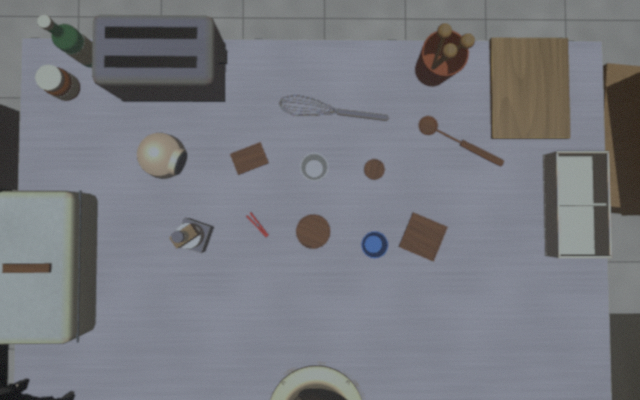

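The scene view shows the tower at (440,260), with the tin at its foot. The top view shows:
- tower (190,235)
- oblong tray (250,158)
- large round tray (313,231)
- small tray (374,169)
- square tray (423,237)
- baking cup (374,244)
- custard cup (314,166)

Next I'll measure the trays and cups, and crop the tower.

```bash
cat > h.py <<'E'
import numpy as np, cv2
from scipy.spatial.transform import Rotation as Ro
from workcell import status,camera,bot
def K(c):
    f=c["color"].shape[0]/2/np.tan(np.radians(c["vfov"]/2)); return np.array([[f,0,c["cx"]],[0,f,c["cy"]],[0,0,1.]])
def ray(c,px,z):
    R=cv2.Rodrigues(c["rvec"])[0]; o=-R.T@c["tvec"]
    px=np.atleast_2d(px).astype(float); d=(R.T@np.linalg.inv(K(c))@np.c_[px,np.ones(len(px))].T).T
    return o+d*((z-o[2])/d[:,2])[:,None]
def proj(c,P): return cv2.projectPoints(np.atleast_2d(np.float64(P)),c["rvec"],c["tvec"],K(c),None)[0][:,0]
def tool(yaw_target=None,pos=None):
    o=status.get_obs(); R=Ro.from_euler("xyz",o["tcp_rot"],degrees=True).as_matrix()
    return o,R
def go(pos,jaw=None):
    "print tool-frame shift mm (and turn deg about tool x) from measured pose to TCP pos with jaw axis at world angle jaw"
    o,R=tool(); d=R.T@(np.array(pos)-o["ee_pos"])*1000
    a=np.degrees(np.arctan2(R[1,1],R[0,1])); t=None
    if jaw is not None: t=-((jaw-a+90)%180-90)   # tool x is down: + turn lowers world yaw
    print("shift",d.round(1),"turn",t,"jaw now",round(a,1),"q6",o["q"][5].round(1))
E
python3 - <<'E'
from h import *
o,R=tool(); print(R.round(3))
c=camera("top"); im=c["color"]; h=cv2.cvtColor(im,cv2.COLOR_RGB2HSV)
m=((h[...,0]<15)&(h[...,1]>90)&(h[...,2]<160)).astype(np.uint8)
b=((h[...,0]>105)&(h[...,0]<130)&(h[...,1]>150)).astype(np.uint8)
for name,mm,z in(("brown",m,.008),("blue",b,.032)):
  for k in cv2.findContours(mm,cv2.RETR_EXTERNAL,cv2.CHAIN_APPROX_NONE)[0]:
    if cv2.contourArea(k)<150: continue
    p=ray(c,k[:,0],z)[:,:2]; r=cv2.minAreaRect((p*1000).astype(np.float32))
    print(name,k[:,0].mean(0).round(),np.round(r[0],1),np.round(r[1],1),round(r[2],1))
print("custard",ray(c,(314,166),.045))
for n,x,y,w in(("top",150,195,80),("scene",400,220,80)):
    i=camera(n)["color"][y:y+w,x:x+w,::-1]; cv2.imwrite(f"pics/c_{n}.png",cv2.resize(i,None,fx=7,fy=7,interpolation=cv2.INTER_CUBIC))
a,b=[cv2.imread(f"pics/c_{n}.png") for n in("top","scene")]
cv2.imwrite("pics/c.png",cv2.resize(np.hstack([a,b]),(800,400)))
E
```

```text
[[-0.     0.271  0.962]
 [-0.001  0.962 -0.271]
 [-1.    -0.001  0.   ]]
brown [ 26. 268.] [362.2 718.5] [108.   14.8] 89.8
brown [441.  57.] [ 898.8 -327.3] [115.3 100.9] 61.7
custard [[0.61247695 0.0036418  0.045     ]]
```

View pics/c.png

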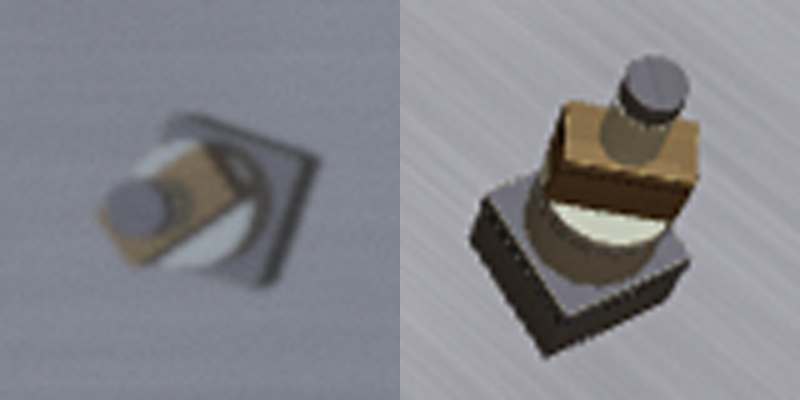

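The crops show the tower well: the shaker cap is at about (177.6,236.6) in top and (451,236.6) in scene. The tray mask thresholds were wrong, so I'll redo those and cross-check the cap height.

Run:
```python
from h import *
c=camera("top"); im=c["color"]; h=cv2.cvtColor(im,cv2.COLOR_RGB2HSV)
s=camera("scene")
print([h[y,x] for x,y in((250,158),(313,231),(374,169),(423,237),(374,244),(300,300))])
I=im.astype(int); m=((I[...,0]-I[...,2])>8).astype(np.uint8); b=((I[...,2]-I[...,0])>45).astype(np.uint8)
for name,mm,z in(("brown",m,.008),("blue",b,.032)):
  for k in cv2.findContours(mm,cv2.RETR_EXTERNAL,cv2.CHAIN_APPROX_NONE)[0]:
    u=k[:,0].mean(0)
    if cv2.contourArea(k)<100 or not(200<u[0]<460 and 130<u[1]<300): continue
    M=cv2.moments(k); u=(M["m10"]/M["m00"],M["m01"]/M["m00"])
    p=ray(c,k[:,0],z)[:,:2]; r=cv2.minAreaRect((p*1000).astype(np.float32))
    print(name,np.round(u),np.round(r[0],1),np.round(r[1],1),round(r[2],1),"centroid",ray(c,u,z)[0,:2].round(4))
def tri(a,b):
    Ps=[K(q)@np.c_[cv2.Rodrigues(q["rvec"])[0],q["tvec"]] for q in(c,s)]
    X=cv2.triangulatePoints(*Ps,np.float64(a),np.float64(b)); return X[:3,0]/X[3,0]
print("cap",tri((177.6,236.6),(451,236.6)),ray(c,(177.6,236.6),.184),ray(s,(451,236.6),.184))
T=lambda p:(150+p[0]/5,195+p[1]/5); S=lambda p:(400+(p[0]-400)/5,220+p[1]/5)
print("box top",ray(c,[T(p) for p in((98,214),(140,266),(256,195),(208,145))],.134)*1000)
print("box scene",ray(s,[S(p) for p in((567,101),(555,168),(690,185),(698,123))],.134)*1000)
print("tin top",ray(c,[T(p) for p in((318,157),(268,285),(172,115))],.05)*1000)
print("tin scene",ray(s,[S(p) for p in((482,197),(570,318),(690,262))],.05)*1000)
```

```text
[array([12, 81, 95], dtype=uint8), array([11, 88, 93], dtype=uint8), array([11, 75, 95], dtype=uint8), array([13, 90, 94], dtype=uint8), array([109, 136, 159], dtype=uint8), array([113,  29, 147], dtype=uint8)]
brown [313. 231.] [451.    7.4] [83.2 83. ] 89.9 centroid [0.452 0.007]
brown [423. 236.] [ 438.  -271.8] [95.6 95.3] 67.1 centroid [ 0.4379 -0.2716]
brown [257. 225.] [469.3 145.1] [74.7 17.9] 43.1 centroid [0.4683 0.146 ]
brown [374. 169.] [ 610.3 -148.9] [51.  48.4] 90.0 centroid [ 0.6096 -0.1488]
brown [249. 158.] [637.2 168.1] [57.5 82.9] 21.9 centroid [0.6369 0.1683]
brown [455. 139.] [ 672.2 -367.9] [238.1  48.3] 58.3 centroid [ 0.6865 -0.3557]
blue [372. 244.] [ 420.4 -138.4] [47.1 44.4] 89.7 centroid [ 0.4211 -0.1401]
cap [0.44522372 0.29827633 0.17604637] [[0.44520305 0.29647877 0.184     ]] [[0.45060351 0.29917218 0.184     ]]
box top [[440.80015789 328.1322528  134.        ]
 [417.49639532 309.16625951 134.        ]
 [449.13089486 257.6826394  134.        ]
 [471.60952145 279.33742403 134.        ]]
box scene [[453.42942271 269.97679223 134.        ]
 [482.59679889 286.07246192 134.        ]
 [448.55343052 330.48154021 134.        ]
 [422.08789961 315.51341492 134.        ]]
tin top [[464.91368207 247.11327957  50.        ]
 [403.17967874 270.72951451  50.        ]
 [485.37929575 317.67417249  50.        ]]
tin scene [[471.91758117 257.71558527  50.        ]
 [490.57664748 322.27342379  50.        ]
 [430.4246072  343.50497797  50.        ]]
```

Sizes and heights match what was given, so I can start moving: above the tower, with a wrist look there.

Run:
```python
from h import *
go((.448,.298,.275),74)
```

```text
shift [ -43.8 -141.6  350.3] turn 0.25376647506533345 jaw now 74.3 q6 90.0
```

```bash
python3 -m jog '-20 0 0 0;-44 -25 60 0;-44 -48 115 0;-44 -70 170 0;-44 -92 225 0;-44 -114 280 0;-44 -132 325 0;-44 -142 350 0' 1 40
python3 - <<'E'
from h import *
go((.448,.298,.275),34)
c=camera("wrist"); cv2.imwrite("pics/w1.png",c["color"][:,:,::-1]); print({k:v for k,v in c.items() if k!="color"})
print(proj(c,[.448,.298,.184]))
E
```

```text
time: 1.35
ee_pos: [0.4492, 0.296, 0.2751]
tcp_rot: [-75.3, 90.0, -91.2]
wrist_force: [0.1, 0.0, -0.5]
opening: 0.0855
shift [ 0.1  1.6 -1.7] turn 40.13317485716239 jaw now 74.1 q6 49.3
{'vfov': 68.53677847697865, 'cx': 319.11314461155865, 'cy': 199.9152538715918, 'rvec': array([-2.30259473, -1.73878384, -0.26748667]), 'tvec': array([-0.40760106, -0.38686417,  0.31545252])}
[[321.01692498 201.92244416]]
```

View pics/w1.png

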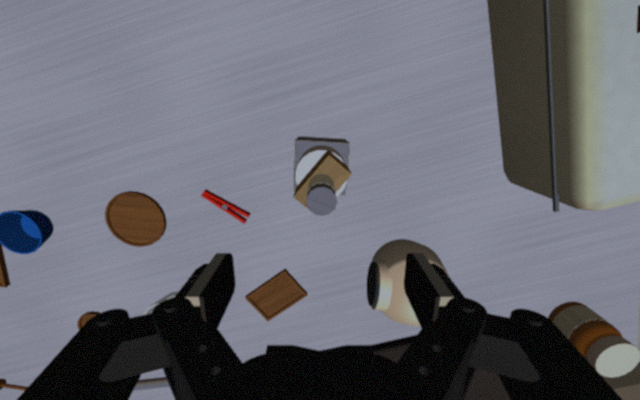

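The cap sits at (321,201) in the wrist view, and I predicted (321,202). The position holds, so I'm grasping the shaker.

```bash
python3 -m jog '0 1 -1 0;0 2 -2 0;30 2 -2 0;60 2 -2 0;85 2 -2 0;110 2 -2 0;130 2 -2 0;130 2 -2 0'; python3 -m jog '0 0 0 0;0 0 0 0;0 0 0 0;0 0 0 0;0 0 0 0;0 0 0 0;0 0 0 0;0 0 0 0' 0.2 30;  python3 - <<'E'
from h import *
go((.610,-.149,.26),74)
c=camera("wrist"); cv2.imwrite("pics/w2.png",c["color"][:,:,::-1])
E
```

```text
time: 2.4
ee_pos: [0.4448, 0.3005, 0.1441]
tcp_rot: [-132.9, 89.9, -148.6]
wrist_force: [-0.5, 0.1, 0.3]
opening: 0.0854
time: 3.4
ee_pos: [0.4464, 0.3003, 0.1459]
tcp_rot: [49.1, 89.9, 33.4]
wrist_force: [-0.6, -1.1, 4.6]
opening: 0.0254
shift [-114.2 -387.9  279.5] turn 0.25163314328506203 jaw now 74.3 q6 49.7
```

View pics/w2.png

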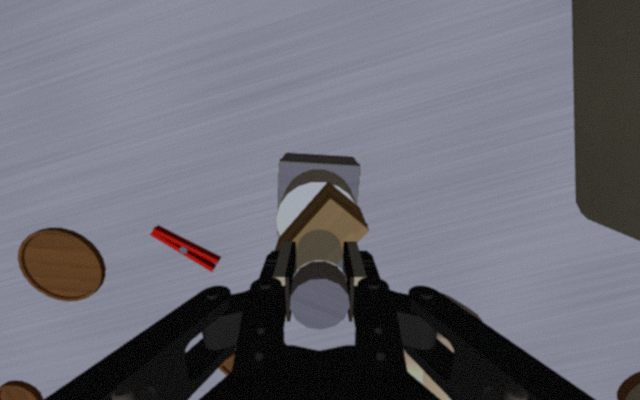

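The shaker is held (25.4 mm). Next I lift it and carry it to the small tray.

```bash
python3 -m jog '-15 0 0 0;-40 0 0 0;-70 0 0 0;-100 -15 10 0;-114 -50 35 0;-114 -90 65 0;-114 -130 95 0;-114 -170 123 0'; python3 -m jog '0 -36 26 0;0 -72 52 0;0 -108 78 0;0 -140 101 0;0 -170 122 0;0 -195 140 0;0 -212 153 0;0 -218 157 0'; python3 -m jog '0 0 0 0;0 0 0 0;0 0 0 0;0 0 0 0;0 0 0 0;0 0 0 0;0 0 0 0;0 0 0 0'
python3 - <<'E'
from h import *
go((.610,-.149,.017),74)
c=camera("wrist"); cv2.imwrite("pics/w3.png",c["color"][:,:,::-1]); print(proj(c,[[.61,-.149,.004]]))
E
```

```text
time: 4.45
ee_pos: [0.5189, 0.1016, 0.26]
tcp_rot: [26.9, 90.0, 11.2]
wrist_force: [0.4, 0.9, -1.0]
opening: 0.0254
time: 5.45
ee_pos: [0.6106, -0.1503, 0.2592]
tcp_rot: [-172.3, 90.0, 171.9]
wrist_force: [-0.2, 0.2, -0.5]
opening: 0.0255
time: 6.45
ee_pos: [0.6104, -0.1493, 0.2593]
tcp_rot: [167.8, 90.0, 152.1]
wrist_force: [-0.9, 0.2, -0.4]
opening: 0.0251
shift [ 2.423e+02  2.000e-01 -4.000e-01] turn 0.24942920684830483 jaw now 74.2 q6 2.0
[[319.20802176 165.94832787]]
```

View pics/w3.png

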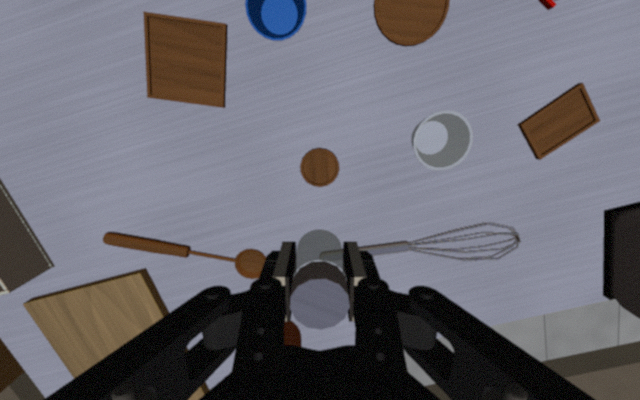

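The tray is at (320,167), predicted (319,166), and the shaker hangs straight. I'm lowering it and releasing.

```bash
python3 -m jog '25 0 0 0;60 0 0 0;100 0 0 0;140 0 0 0;170 0 0 0;190 0 0 0;205 0 0 0;215 0 0 0'; python3 -m jog '6 0 0 0;12 0 0 0;18 0 0 0;22 0 0 0;25 0 0 0;27 0 0 0;28 0 0 0;28 0 0 0'; python3 -m jog '0 0 0 0;0 0 0 0;0 0 0 0;0 0 0 0;0 0 0 0;0 0 0 0;0 0 0 0;0 0 0 0' 0.8;  python3 -m jog '-15 0 0 0;-40 0 0 0;-80 0 0 0;-120 0 0 0;-160 0 0 0;-200 0 0 0;-233 0 0 0;-243 0 0 0' 1
python3 - <<'E'
from h import *
go((.448,.297,.26),34)
c=camera("wrist"); cv2.imwrite("pics/w4.png",c["color"][:,:,::-1])
I=c["color"].astype(int); m=((I[...,0]-I[...,2])>12).astype(np.uint8)
for k in cv2.findContours(m,cv2.RETR_EXTERNAL,cv2.CHAIN_APPROX_NONE)[0]:
    u=k[:,0]
    if cv2.contourArea(k)<300 or u[:,1].max()>250 or u[:,1].min()<3: continue
    p=ray(c,u,.008)[:,:2]; r=cv2.minAreaRect((p*1000).astype(np.float32)); print(np.round(u.mean(0)),*[np.round(x,1) for x in r])
print(proj(c,[[.61,-.149,.054]]))
E
```

```text
time: 7.5
ee_pos: [0.6104, -0.1493, 0.0437]
tcp_rot: [179.4, 90.0, 163.7]
wrist_force: [-0.8, -0.1, -1.4]
opening: 0.0252
time: 8.5
ee_pos: [0.6104, -0.1492, 0.0163]
tcp_rot: [-1.4, 90.0, -17.2]
wrist_force: [-0.6, 1.4, -0.5]
opening: 0.0252
time: 9.5
ee_pos: [0.6104, -0.1493, 0.0163]
tcp_rot: [-68.7, 90.0, -84.4]
wrist_force: [-0.2, -0.4, 1.0]
opening: 0.0684
time: 10.5
ee_pos: [0.6109, -0.1494, 0.2625]
tcp_rot: [2.3, 89.8, -13.4]
wrist_force: [-0.2, 1.1, 0.3]
opening: 0.0857
shift [   1.4  385.4 -277.9] turn 40.25342424540284 jaw now 74.3 q6 2.0
[319. 166.] [ 610.5 -149.3] [52.  49.7] 74.2
[558. 120.] [638.6 165.8] [59.3 86.1] 21.4
[185.  58.] [ 440.2 -271.3] [97.  95.5] 66.9
[[319.15060444 172.16985488]]
```

View pics/w4.png

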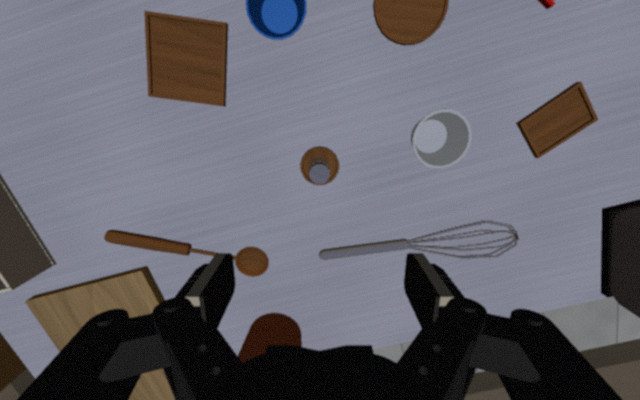

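The shaker stands in its tray with the cap at (319,173). The other trays are reconfirmed. Now back to the tower, with the jaw turned for the box.

```bash
python3 -m jog '0 30 -22 5;0 75 -54 10;0 120 -87 15;0 165 -119 20;0 210 -151 25;0 255 -184 30;0 300 -216 35;0 335 -242 40'; python3 -m jog '0 17 40 0;0 14 50 0;0 14 50 0;0 14 50 0;0 14 50 0;0 14 50 0;0 14 50 0;0 14 50 0' >/dev/null & wait
python3 - <<'E'
from h import *
go((.448,.297,.23),34)
E
```

```text
time: 11.55
ee_pos: [0.467, 0.2405, 0.258]
tcp_rot: [-100.7, 89.9, -156.5]
wrist_force: [0.7, 0.5, -0.2]
opening: 0.0853
shift [  29.3    1.9 -109.5] turn 0.26033711414258676 jaw now 34.3 q6 77.8
```

I got the sign wrong on the second move. It was harmless at that height, so I'll correct it and look.

```bash
python3 -m jog '5 0 -20 0;10 1 -45 0;15 2 -70 0;20 2 -90 0;25 2 -105 0;29 2 -110 0;29 2 -110 0;29 2 -110 0'
python3 - <<'E'
from h import *
go((.448,.297,.11),34)
c=camera("wrist"); im=c["color"]; cv2.imwrite("pics/w5.png",cv2.resize(im[90:270,230:410,::-1],None,fx=3,fy=3,interpolation=cv2.INTER_CUBIC))
print(proj(c,[.448,.297,.134]))
E
```

```text
time: 13.55
ee_pos: [0.4482, 0.2971, 0.2304]
tcp_rot: [46.1, 90.0, -9.6]
wrist_force: [0.3, -0.2, 0.1]
opening: 0.0855
shift [120.4  -0.2  -0. ] turn 0.2216684070412498 jaw now 34.2 q6 89.3
[[318.89517293 201.91902157]]
```

View pics/w5.png

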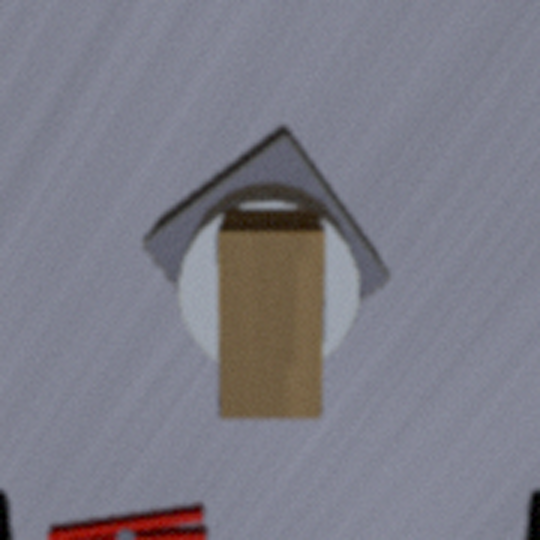

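The box top, in full-picture pixels, has corners (303,167), (338,167), (338,229) and (303,229). It's well aligned with the jaw.

Run:
```python
from h import *
c=camera("wrist"); F=lambda L:[(230+x/3,90+y/3) for x,y in L]
q=ray(c,F([(219,231),(325,231),(323,417),(219,417)]),.134); print(q*1000,q.mean(0))
for a,b in((0,3),(1,2)):
    d=q[a]-q[b]; print(np.hypot(*d[:2]),np.degrees(np.arctan2(d[1],d[0])))
d=q[1]-q[0];print(np.hypot(*d[:2]),np.degrees(np.arctan2(d[1],d[0])))
t=ray(c,F([(284,127),(145,240),(390,273)]),.05); print("tin",t*1000)
go((*q.mean(0)[:2],.110),34)
```

```text
[[420.28487432 314.60201494 134.        ]
 [444.33350929 330.94006847 134.        ]
 [475.78479476 285.53755577 134.        ]
 [450.56519581 268.4024855  134.        ]] [0.44774209 0.29987053 0.134     ]
0.05523852269769963 123.24183115401767
0.055231979114527735 124.71116843318737
0.029073507480995103 34.19122776810197
tin [[424.27431055 342.91211772  50.        ]
 [404.78560377 279.98358943  50.        ]
 [487.71283157 321.06720803  50.        ]]
shift [120.5   1.1  -2.6] turn 0.20938069963733597 jaw now 34.2 q6 89.3
```

Now the box: descend to TCP z 0.100 and grip.

```bash
python3 -m jog '10 0 -1 0;30 1 -3 0;55 1 -3 0;80 1 -3 0;100 1 -3 0;118 1 -3 0;130 1 -3 0;130 1 -3 0'; python3 -m jog '0 0 0 0;0 0 0 0;0 0 0 0;0 0 0 0;0 0 0 0;0 0 0 0;0 0 0 0;0 0 0 0' 0.2 30; python3 -m jog '-10 0 0 0;-25 0 0 0;-50 0 0 0;-75 0 0 0;-100 0 0 0;-120 0 0 0;-130 0 0 0;-130 0 0 0'
python3 - <<'E'
from h import *
o,R=tool()
go((.638,.167,.23),21.6)
E
```

```text
time: 14.65
ee_pos: [0.4467, 0.3002, 0.0995]
tcp_rot: [-91.0, 89.9, -146.8]
wrist_force: [-0.7, -0.0, 0.1]
opening: 0.0855
time: 15.65
ee_pos: [0.4472, 0.3007, 0.1008]
tcp_rot: [90.3, 89.9, 34.6]
wrist_force: [0.2, -0.0, 5.1]
opening: 0.0297
time: 16.65
ee_pos: [0.4472, 0.3006, 0.231]
tcp_rot: [87.2, 89.9, 31.5]
wrist_force: [0.0, -0.5, -1.1]
opening: 0.0295
shift [  1.   82.5 217.9] turn 12.653868340550972 jaw now 34.3 q6 89.7
```

The box is held (29.5 mm). Moving above the oblong tray.

```bash
python3 -m jog '0 6 16 2;0 18 48 4;0 31 82 6;0 44 116 8;0 57 150 10;0 69 182 12;0 78 206 13;0 82 218 13'; python3 -m jog '0 0 0 0;20 0 0 0;45 0 0 0;70 0 0 0;90 0 0 0;105 0 0 0;110 0 0 0;110 0 0 0'
python3 - <<'E'
from h import *
go((.638,.167,.012),21.6)
c=camera("wrist"); cv2.imwrite("pics/w6.png",c["color"][:,:,::-1]); print(proj(c,[.638,.167,.004]))
I=c["color"].astype(int); m=((I[...,0]-I[...,2])>12).astype(np.uint8)
for k in cv2.findContours(m,cv2.RETR_EXTERNAL,cv2.CHAIN_APPROX_NONE)[0]:
    u=k[:,0]
    if cv2.contourArea(k)<300 or u[:,1].min()<3: continue
    p=ray(c,u,.008)[:,:2]; r=cv2.minAreaRect((p*1000).astype(np.float32)); print(np.round(u.mean(0)),*[np.round(x,1) for x in r])
E
```

```text
time: 17.65
ee_pos: [0.6385, 0.1647, 0.2287]
tcp_rot: [-91.8, 89.9, -160.7]
wrist_force: [-0.6, -0.8, -0.7]
opening: 0.0293
time: 18.65
ee_pos: [0.6374, 0.1667, 0.1206]
tcp_rot: [92.8, 90.0, 24.1]
wrist_force: [0.5, 0.8, -0.7]
opening: 0.0297
shift [ 1.086e+02  7.000e-01 -1.000e-01] turn -0.3303506438391537 jaw now 21.3 q6 83.4
[[319.90880497 195.11220922]]
[604. 344.] [985.1 111.3] [ 83.7 169.1] 39.4
[ 90. 273.] [456.3   9.6] [91.4 85.7] 49.1
[320. 247.] [660.9 106.9] [ 72.2 214.1] 21.4
[136. 149.] [471.5 145.9] [78.1 16.7] 41.4
```

View pics/w6.png

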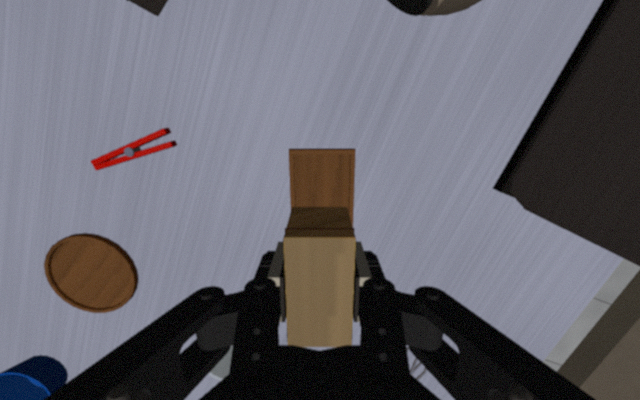

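The box and tray are in line, with tray columns 289–355 and the box centred at 320. Lowering and releasing, then back over the tower. I open only partly (0.6) so the fingers don't catch on anything.

```bash
python3 -m jog '15 0 0 0;35 1 0 0;55 1 0 0;75 1 0 0;88 1 0 0;98 1 0 0;104 1 0 0;108 1 0 0'; python3 -m jog '0 0 0 0;0 0 0 0;0 0 0 0;0 0 0 0;0 0 0 0;0 0 0 0;0 0 0 0;0 0 0 0' 0.65;  python3 -m jog '-15 0 0 0;-40 0 0 0;-80 0 0 0;-120 0 0 0;-160 0 0 0;-185 0 0 0;-205 0 0 0;-210 0 0 0' 1
python3 - <<'E'
from h import *
c=camera("wrist"); cv2.imwrite("pics/w7.png",c["color"][100:300,200:440,::-1].repeat(3,0).repeat(3,1))
# tin centre from its 3 measured corners
print("tin",(np.array([404.8,280])+[487.7,321.1])/2)
go((.447,.300,.20),66)
E
```

```text
time: 19.7
ee_pos: [0.6386, 0.1669, 0.0123]
tcp_rot: [83.3, 90.0, 14.5]
wrist_force: [0.3, 0.2, -0.6]
opening: 0.0295
time: 20.7
ee_pos: [0.6384, 0.1668, 0.0123]
tcp_rot: [-123.8, 90.0, 167.5]
wrist_force: [0.1, 0.8, 0.6]
opening: 0.0554
time: 21.7
ee_pos: [0.6388, 0.167, 0.2248]
tcp_rot: [83.0, 89.8, 14.3]
wrist_force: [-0.3, 0.4, 0.4]
opening: 0.0855
tin [446.25 300.55]
shift [  23.8 -130.5 -193.5] turn -44.74225130103318 jaw now 21.3 q6 83.4
```

View pics/w7.png

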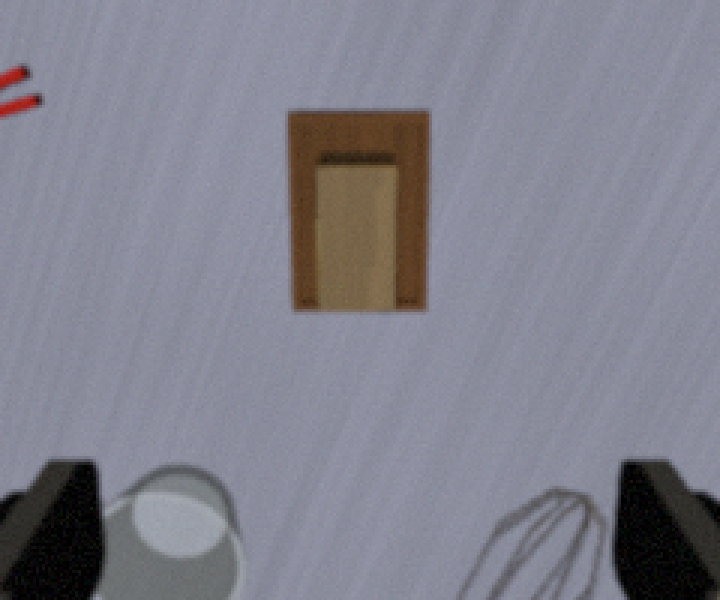

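The box lies in line within the tray. Its base end numbers get checked below. Now over the pot with the jaw at about 71°.

```bash
python3 -m jog '0 -10 -15 -6;0 -27 -40 -13;0 -46 -68 -20;0 -66 -98 -28;0 -86 -128 -36;0 -106 -158 -43;0 -122 -182 -50;0 -130 -193 -50';  python3 - <<'E'
from h import *
c=camera("wrist"); cv2.imwrite("pics/w8.png",c["color"][80:280,200:440,::-1].repeat(3,0).repeat(3,1))
go((.447,.300,.20),71)
print(proj(c,[[.447,.3,.094],[.447,.3,.05]]))
E
```

```text
time: 22.75
ee_pos: [0.4461, 0.3001, 0.2218]
tcp_rot: [-130.7, 90.0, -149.5]
wrist_force: [0.6, 0.1, -0.4]
opening: 0.085
shift [22.1  0.   1.5] turn 0.18307425881712902 jaw now 71.2 q6 52.8
[[319.36165259 192.79505238]
 [319.35612412 181.69312868]]
```

View pics/w8.png

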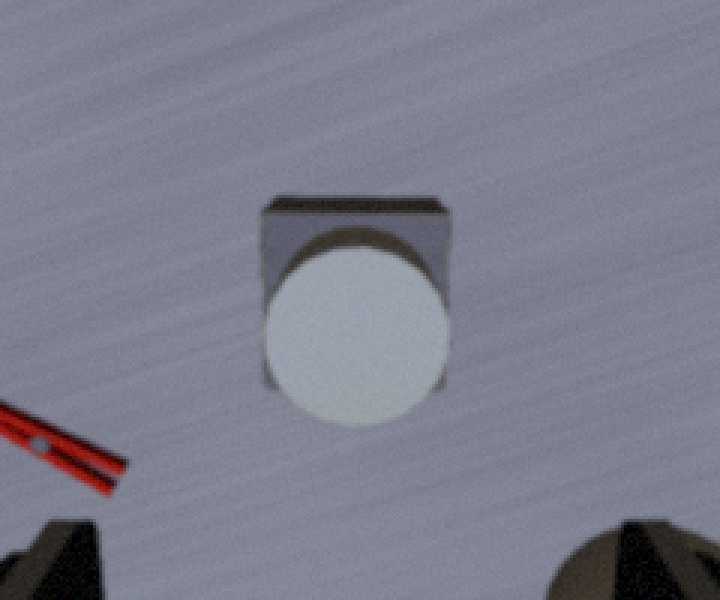

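The tin and pot line up with the jaw. The lid centre is at (319,192), as predicted. Grasping the pot.

```bash
python3 -m jog '20 0 1 0;50 0 1 0;80 0 1 0;110 0 1 0;135 0 1 0;152 0 1 0;165 0 1 0;170 0 1 0'; python3 -m jog '0 0 0 0;0 0 0 0;0 0 0 0;0 0 0 0;0 0 0 0;0 0 0 0;0 0 0 0;0 0 0 0' 0.6 35; python3 -m jog '-8 0 0 0;-20 0 0 0;-40 0 0 0;-65 0 0 0;-90 0 0 0;-110 0 0 0;-120 0 0 0;-120 0 0 0'
python3 - <<'E'
from h import *
go((.452,.007,.17),71)
E
```

```text
time: 23.8
ee_pos: [0.4483, 0.2991, 0.0518]
tcp_rot: [-121.4, 90.0, -140.2]
wrist_force: [0.6, 0.2, 0.4]
opening: 0.0856
time: 24.8
ee_pos: [0.4486, 0.2996, 0.0531]
tcp_rot: [49.5, 89.9, 30.8]
wrist_force: [1.1, -0.6, 5.2]
opening: 0.0582
time: 25.8
ee_pos: [0.4484, 0.2994, 0.1729]
tcp_rot: [53.3, 89.9, 34.5]
wrist_force: [0.4, 0.3, -2.3]
opening: 0.0584
shift [   2.7 -275.8   97.3] turn 0.2529879070790315 jaw now 71.3 q6 52.5
```

Pot held. Carrying it to the larger round tray.

```bash
python3 -m jog '0 -20 7 0;0 -60 21 0;0 -105 37 0;0 -150 53 0;0 -195 69 0;0 -235 83 0;0 -263 93 0;0 -276 97 0'; python3 -m jog '0 0 0 0;0 0 0 0;15 0 0 0;30 0 0 0;45 0 0 0;60 0 0 0;65 0 0 0;65 0 0 0'
python3 - <<'E'
from h import *
go((.452,.007,.008),71)
c=camera("wrist"); cv2.imwrite("pics/w9.png",c["color"][:,:,::-1]); print(proj(c,[[.452,.007,.008],[.452,.007,.05]]))
a=np.linspace(0,2*np.pi,9); 
print(proj(c,np.c_[.452+.044*np.cos(a),.007+.044*np.sin(a),a*0+.008]).round().tolist())
E
```

```text
time: 26.8
ee_pos: [0.4506, 0.0049, 0.1716]
tcp_rot: [-153.7, 89.9, -172.6]
wrist_force: [-0.5, -0.1, -2.6]
opening: 0.0585
time: 27.8
ee_pos: [0.4512, 0.0067, 0.107]
tcp_rot: [-162.1, 90.0, 179.2]
wrist_force: [0.3, -0.1, -1.1]
opening: 0.0581
shift [99.   0.5  0.7] turn 0.2522543278570595 jaw now 71.3 q6 19.6
[[319.69489759 201.72936615]
 [319.78553122 219.45203544]]
[[335.0, 246.0], [364.0, 223.0], [369.0, 186.0], [343.0, 156.0], [302.0, 153.0], [273.0, 180.0], [272.0, 217.0], [298.0, 243.0], [335.0, 246.0]]
```

View pics/w9.png

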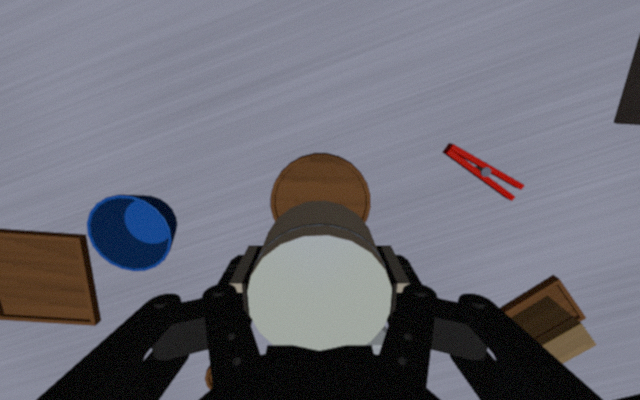

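The tray's edge (columns 271–370, top row 153) matches the prediction. Lowering and releasing.

```bash
python3 -m jog '15 0 0 0;35 0 1 0;55 0 1 0;70 0 1 0;82 0 1 0;90 0 1 0;96 0 1 0;99 0 1 0'; python3 -m jog '0 0 0 0;0 0 0 0;0 0 0 0;0 0 0 0;0 0 0 0;0 0 0 0;0 0 0 0;0 0 0 0' 1;  python3 -m jog '-10 0 0 0;-30 0 0 0;-60 0 0 0;-95 0 0 0;-130 0 0 0;-160 0 0 0;-180 0 0 0;-182 0 0 0' 1
python3 - <<'E'
from h import *
c=camera("wrist"); cv2.imwrite("pics/w10.png",c["color"][:,:,::-1])
go((.447,.300,.19),71)
I=c["color"].astype(int); print(proj(c,[[.452,.007,.048],[.452,.007,.008]]))
E
```

```text
time: 28.85
ee_pos: [0.4524, 0.0064, 0.0082]
tcp_rot: [9.1, 90.0, -9.7]
wrist_force: [-0.3, -0.5, -1.8]
opening: 0.0583
time: 29.85
ee_pos: [0.4523, 0.0064, 0.0083]
tcp_rot: [-137.8, 90.0, -156.6]
wrist_force: [0.6, -0.2, 0.5]
opening: 0.0855
time: 30.85
ee_pos: [0.453, 0.0064, 0.1921]
tcp_rot: [19.4, 89.8, 0.7]
wrist_force: [-0.4, 0.5, -0.3]
opening: 0.0851
shift [  1.1 276.2 -99.7] turn 0.2567776631848204 jaw now 71.3 q6 19.6
[[319.18964618 185.96727894]
 [319.15363333 176.88029178]]
```

View pics/w10.png

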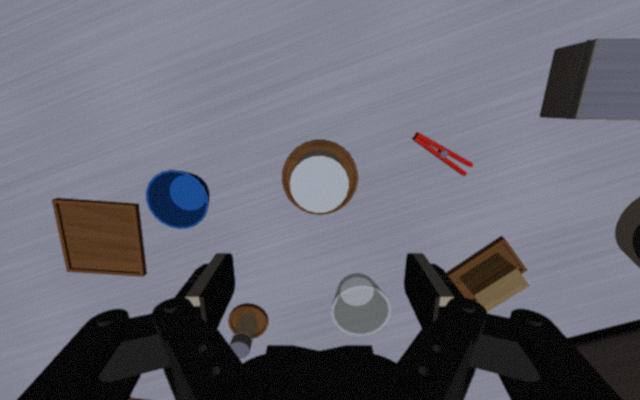

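The pot is seated in its tray, with the lid at (320,184). Back to the tin.

```bash
python3 -m jog '0 35 -12 0;0 75 -27 0;0 115 -41 0;0 155 -56 0;0 195 -70 0;0 235 -85 0;0 263 -95 0;0 276 -100 0'; python3 -m jog '0 0 0 0;0 0 0 0;0 0 0 0;0 0 0 0;0 0 0 0;0 0 0 0;0 0 0 0;0 0 0 0'
python3 - <<'E'
from h import *
c=camera("wrist"); cv2.imwrite("pics/w11.png",c["color"][80:280,200:440,::-1].repeat(3,0).repeat(3,1)); print(proj(c,[.447,.3,.05]))
a=np.radians(71);u=np.array([np.cos(a),np.sin(a),0])*.034;v=np.array([-np.sin(a),np.cos(a),0])*.034
print(((proj(c,[np.array([.447,.3,.05])+i*u+j*v for i,j in((1,1),(1,-1),(-1,-1),(-1,1))])-[200,80])*3).round().tolist())
go((.447,.300,.008),71)
E
```

```text
time: 31.9
ee_pos: [0.4457, 0.3009, 0.189]
tcp_rot: [-127.1, 89.9, -145.7]
wrist_force: [1.0, -0.6, 0.3]
opening: 0.0854
time: 32.9
ee_pos: [0.4463, 0.2999, 0.1903]
tcp_rot: [-146.4, 90.0, -165.2]
wrist_force: [-0.4, 0.0, -0.1]
opening: 0.0852
[[319.37686625 189.01629484]]
[[465.0, 225.0], [457.0, 423.0], [259.0, 422.0], [253.0, 224.0]]
shift [182.3   0.3   0.7] turn 0.25879280561147766 jaw now 71.3 q6 52.6
```

View pics/w11.png

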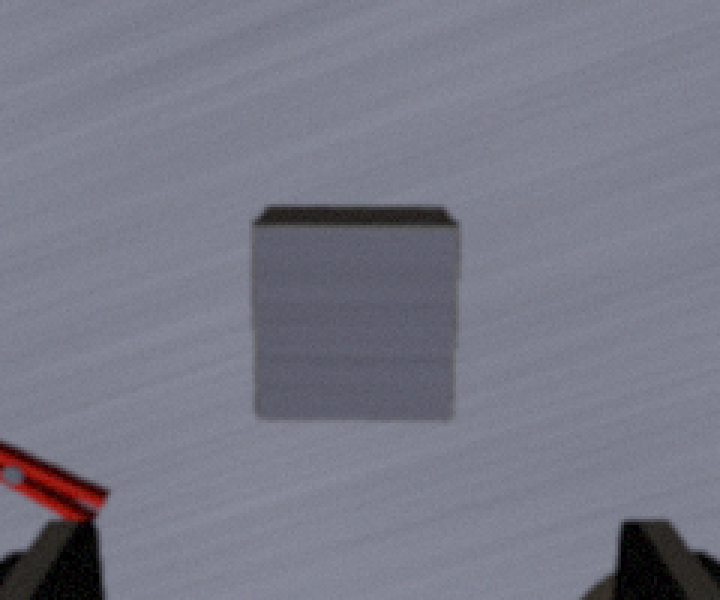

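The tin lid spans (251–460, 224–420) in the crop. That's within 1 mm of the prediction and parallel to the jaw. Grasping.

```bash
python3 -m jog '20 -1 0 0;55 -1 0 0;90 -1 0 0;120 -1 0 0;145 -1 0 0;165 -1 0 0;177 -1 0 0;182 -1 0 0'; python3 -m jog '0 0 0 0;0 0 0 0;0 0 0 0;0 0 0 0;0 0 0 0;0 0 0 0;0 0 0 0;0 0 0 0' 0.7 40; python3 -m jog '-8 0 0 0;-20 0 0 0;-40 0 0 0;-65 0 0 0;-90 0 0 0;-110 0 0 0;-120 0 0 0;-120 0 0 0'
python3 - <<'E'
from h import *
go((.4385,-.2715,.13),67)
E
```

```text
time: 33.95
ee_pos: [0.4459, 0.2989, 0.0079]
tcp_rot: [-125.8, 90.0, -144.6]
wrist_force: [0.4, -0.3, 0.5]
opening: 0.0857
time: 34.95
ee_pos: [0.4463, 0.2991, 0.0088]
tcp_rot: [53.6, 89.9, 34.9]
wrist_force: [-0.1, 0.2, 5.2]
opening: 0.0676
time: 35.95
ee_pos: [0.4462, 0.2991, 0.1289]
tcp_rot: [53.8, 89.9, 35.0]
wrist_force: [0.1, 1.0, -1.9]
opening: 0.0678
shift [  -1.5 -542.9  176. ] turn 4.256062740079315 jaw now 71.3 q6 52.6
```

Tin held (67.8 mm). Carrying it over to the square tray.

```bash
python3 -m jog '0 -20 6 0;0 -55 18 0;0 -95 31 0;0 -135 44 0;0 -175 57 0;0 -215 70 1;0 -255 83 2;0 -295 96 3'; python3 -m jog '0 -40 13 0;0 -80 26 0;0 -120 39 1;0 -160 52 1;0 -195 63 1;0 -225 73 1;0 -243 79 1;0 -248 80 1';  python3 -m jog '0 0 0 0;0 0 0 0;0 0 0 0;0 0 0 0;0 0 0 0;0 0 0 0;0 0 0 0;0 0 0 0'
python3 - <<'E'
from h import *
go((.4385,-.2715,.0145),67)
c=camera("wrist"); cv2.imwrite("pics/w12.png",c["color"][:,:,::-1])
a=np.radians(67);u=np.array([np.cos(a),np.sin(a),0])*.048;v=np.array([-np.sin(a),np.cos(a),0])*.048
print(proj(c,[np.array([.4385,-.2715,.008])+i*u+j*v for i,j in((1,1),(1,-1),(-1,-1),(-1,1))]).round().tolist())
E
```

```text
time: 36.95
ee_pos: [0.4409, -0.0133, 0.1274]
tcp_rot: [-150.3, 89.9, -172.1]
wrist_force: [-0.6, -0.6, -1.8]
opening: 0.0673
time: 37.95
ee_pos: [0.4238, -0.2718, 0.1277]
tcp_rot: [167.3, 89.9, 144.5]
wrist_force: [-0.1, 0.3, -2.2]
opening: 0.0675
time: 38.95
ee_pos: [0.4245, -0.2713, 0.1283]
tcp_rot: [-118.6, 90.0, -141.3]
wrist_force: [-0.4, -0.2, -1.9]
opening: 0.0674
shift [113.8   5.2  13. ] turn 0.2522311106288697 jaw now 67.3 q6 -9.8
[[379.0, 157.0], [372.0, 253.0], [276.0, 253.0], [271.0, 156.0]]
```

View pics/w12.png

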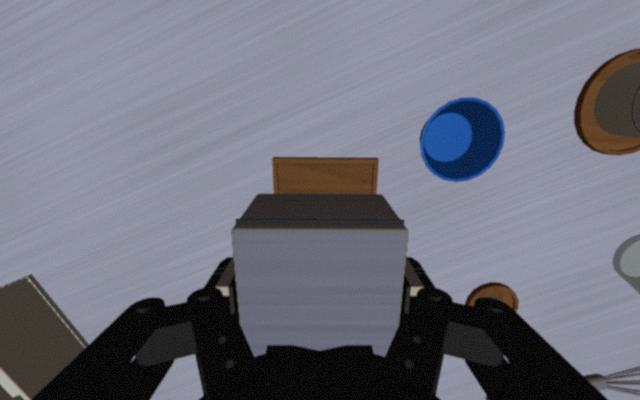

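The tray's far edge runs (273,157)–(378,157), predicted (271,156)–(379,157). The target is good and parallel, so I'll shift and lower.

```bash
python3 -m jog '0 3 7 0;10 5 13 0;30 5 13 0;55 5 13 0;78 5 13 0;95 5 13 0;107 5 13 0;114 5 13 0'; python3 -m jog '0 0 0 0;0 0 0 0;0 0 0 0;0 0 0 0;0 0 0 0;0 0 0 0;0 0 0 0;0 0 0 0' 1;  python3 -m jog '-10 0 0 0;-30 0 0 0;-60 0 0 0;-95 0 0 0;-130 0 0 0;-160 0 0 0;-190 0 0 0;-220 0 0 0' 1; python3 -m jog '0 0 -30 0;0 0 -60 0;0 0 -90 0;0 0 -120 0;0 0 -140 0;0 0 -150 0;0 0 -150 0;0 0 -150 0'
python3 - <<'E'
from h import *
print(status.get_obs()["ee_pos"])
c=camera("wrist"); t=camera("top")
cv2.imwrite("pics/w13.png",np.vstack([c["color"],t["color"][100:290,:]])[:,:,::-1])
E
```

```text
time: 40.0
ee_pos: [0.4385, -0.2716, 0.0137]
tcp_rot: [167.5, 90.0, 144.8]
wrist_force: [-0.1, 0.6, -1.3]
opening: 0.0674
time: 41.0
ee_pos: [0.4384, -0.2717, 0.0143]
tcp_rot: [-168.1, 90.0, 169.2]
wrist_force: [0.4, -0.3, -0.5]
opening: 0.0856
time: 42.0
ee_pos: [0.4384, -0.2716, 0.2361]
tcp_rot: [-9.1, 89.9, -31.8]
wrist_force: [-0.3, -0.7, 0.7]
opening: 0.0856
time: 43.0
ee_pos: [0.3006, -0.2139, 0.2343]
tcp_rot: [-2.9, 90.0, -25.7]
wrist_force: [-0.1, -0.4, 0.7]
opening: 0.0855
[ 0.30059791 -0.21389567  0.23430984]
```

View pics/w13.png

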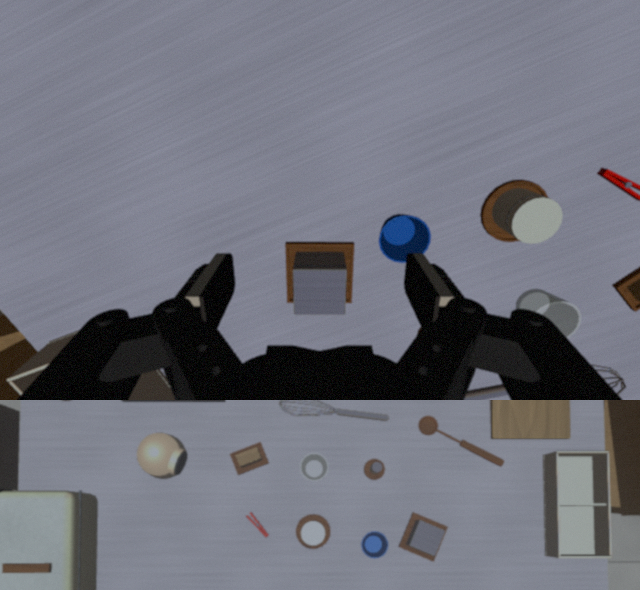

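All four pots stand in their trays, and both cups are where they were. One last numeric check on the top view.

Run:
```python
from h import *
c=camera("top"); I=c["color"].astype(int); d=I[...,0]-I[...,2]; g=I.sum(2)
for n,t,ang,z,f in(("tin",(.4385,-.2715),67,.054,d<8),("pot",(.452,.007),0,.048,g>400),("box",(.638,.167),21.6,.044,g>270),("shaker",(.610,-.149),0,.054,d<8)):
    u,v=proj(c,[*t,z])[0].astype(int); w=20 if n in("tin","pot") else 13
    q=np.zeros(f.shape,np.uint8); r={"tin":17,"pot":17,"box":14,"shaker":8}[n]; cv2.circle(q,(u,v),r,1,-1); q&=f
    k=max(cv2.findContours(q,cv2.RETR_EXTERNAL,cv2.CHAIN_APPROX_NONE)[0],key=cv2.contourArea)
    R=cv2.minAreaRect((ray(c,k[:,0],z)[:,:2]*1000).astype(np.float32)); print(n,np.array(t)*1000,ang,"->",*[np.round(x,1) for x in R])
b=((I[...,2]-I[...,0])>45).astype(np.uint8); M=cv2.moments(b[200:290,340:410],True)
print("blue",ray(c,(340+M["m10"]/M["m00"],200+M["m01"]/M["m00"]),.032)); print(status.get_obs()["time"])
```

```text
tin [ 438.5 -271.5] 67 -> [ 436.6 -270.1] [81.4 68.8] 68.1
pot [452.   7.] 0 -> [449.6   7.5] [56.  55.9] 89.9
box [638. 167.] 21.6 -> [637.2 166.5] [29.3 55.4] 21.8
shaker [ 610. -149.] 0 -> [ 612.3 -150. ] [25.2 34.1] 63.4
blue [[ 0.42024285 -0.14223461  0.032     ]]
43.15
```

```bash
python3 -c "
from workcell import bot
print(bot.job_done())"
```

```text
the job is handed in; nothing more can be done
None
```

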